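# Stack tube boxes in a lean-back bench stand

## Task

The deep blue-lidded tube box was left crooked in the lean-back stand: straighten it, centred on the tray and right back against the back panel. Then stack the green-lidded box on it and the short yellow-lidded box on top, each set square on the one below, centred, and leaning back against the panel. Tubes are inside, so keep every box lid up and set it down rather than dropping it, and leave the other things on the bench where they are.

Things in the scene. Friction and masses are not known exactly. Their poses are not given: they have to be found in the camera images.
- stand: White steel stand, fixed, no sides or front lip: tray 150 mm deep, 94 wide; back panel 94 wide, 140 high at right angles; the whole leans back 15 degrees. Origin: mid corner where the tray's upper face meets the panel's face, 30 mm over the bench. Own (leaning) axes: x down the tray into the panel (tray x -150 to 0 mm, panel face x = 0, open front at -x), y across, z square off the tray.
- panel_top (a point): Middle of the upper edge of the back panel's front face: 140 mm up the panel from the stand's origin, along the stand's z; same axes as the stand. The tray slopes down towards the panel, but friction keeps a box from sliding down by itself: it must be moved back until its end touches the panel, its centre then half its length in front of the face.
- deep_box: Tube box, white with a blue lid, closed, plain block 132 x 62 x 60 mm (its x, y, z), about 0.36 kg, ends alike. Origin: centre of its underside; z up out of the lid, x along its length. Starts lid up and flat on the stand's sloping tray, 25 to 35 mm short of the panel, twisted up to 12 degrees and up to 8 mm off the centre line. Can be gripped across its 62 mm width.
- green_box: Tube box, white plastic body with a green lid, closed, a plain block 132 x 62 x 48 mm (its x, y, z), about 0.28 kg, both ends alike. Origin: centre of its underside; z points up out of the lid, x along its length. Starts flat on the bench; to go on the deep box (underside 60 mm over the tray).
- yellow_box: Short tube box, white plastic body with a yellow lid, closed, a plain block 96 x 62 x 40 mm (its x, y, z), about 0.18 kg, both ends alike. Origin: centre of its underside; z points up out of the lid, x along its length. Starts flat on the bench; to go on the green box (underside 108 mm over the tray), its back end against the panel.
- centrifuge: Bystander: white mini centrifuge with a clear dome, 190 x 150 x 124 mm, loose, origin at the centre of its underside. To be left alone.
- tube_rack: Bystander: blue rack with capped tubes, 70 x 150 x 112 mm, loose, origin at the centre of its underside. To be left alone.
- pen_cup: Bystander: grey cup 76 mm across and 95 mm high with pens in it up to 135 mm, loose, origin at the centre of its underside. To be left alone.
- notebook: Bystander: notebook with a pen on it lying flat on the bench, 214 x 156 x 21 mm, fixed, origin at the centre of its underside.
Things that resemble listed ones, but are neither listed nor needed, are in the scene too. Leave any pink look-alike of the green_box alone. Leave any purple look-alike of the yellow_box alone.

How it is judged:
On the way, in this order (a step that is already met when the one before it is completed fails the run):
1. the deep box sits straight on the tray against the back panel, released (x of deep_box in the frame of stand above -0.072 m and y of deep_box in the frame of stand between -0.015 and 0.015 m and z of deep_box in the frame of stand between -0.005 and 0.005 m and angle between the x axis of deep_box and the x axis of stand, either way round below 0.09 rad and angle between the z axis of deep_box and the z axis of stand, either way round below 0.06 rad and angle between deep_box's own z axis and vertical below 0.6 rad and contact force between the fingers and deep_box below 0.05 N), for 0.2 s.
2. the green box sits square on the deep box against the panel, released (x of green_box in the frame of stand above -0.072 m and y of green_box in the frame of stand between -0.015 and 0.015 m and z of green_box in the frame of stand between 0.055 and 0.065 m and angle between the x axis of green_box and the x axis of stand, either way round below 0.09 rad and angle between the z axis of green_box and the z axis of stand, either way round below 0.06 rad and angle between green_box's own z axis and vertical below 0.6 rad and contact force between the fingers and green_box below 0.05 N), for 0.2 s.
3. the yellow box sits square on the green box against the panel, released (x of yellow_box in the frame of stand above -0.054 m and y of yellow_box in the frame of stand between -0.015 and 0.015 m and z of yellow_box in the frame of stand between 0.103 and 0.113 m and angle between the x axis of yellow_box and the x axis of stand, either way round below 0.09 rad and angle between the z axis of yellow_box and the z axis of stand, either way round below 0.06 rad and angle between yellow_box's own z axis and vertical below 0.6 rad and contact force between the fingers and yellow_box below 0.05 N), for 0.2 s.
At the end, for the whole second after the job is handed in: All three boxes rest still and lid up in the stand, deep at the bottom, green on it, yellow on top: each lies flat on what is below it (within 5 mm and 3 degrees), its back end within 6 mm of the back panel, within 15 mm of the stand's centre line and within 5 degrees of straight (x of each of deep_box, green_box in the frame of stand above -0.072 m and y of deep_box in the frame of stand between -0.015 and 0.015 m and z of deep_box in the frame of stand between -0.005 and 0.005 m and angle between the x axis of each of deep_box, green_box, yellow_box and the x axis of stand, either way round below 0.09 rad and angle between the z axis of each of deep_box, green_box, yellow_box and the z axis of stand, either way round below 0.06 rad and angle between each of deep_box, green_box, yellow_box's own z axis and vertical below 0.6 rad and linear speed of each of deep_box, green_box, yellow_box below 0.02 m/s and y of green_box in the frame of stand between -0.015 and 0.015 m and z of green_box in the frame of stand between 0.055 and 0.065 m and x of yellow_box in the frame of stand above -0.054 m and y of yellow_box in the frame of stand between -0.015 and 0.015 m and z of yellow_box in the frame of stand between 0.103 and 0.113 m); the robot touches nothing.
It fails at once if a box is tipped more than 45 degrees (angle between any of deep_box, green_box, yellow_box's own z axis and vertical above 0.785 rad).
It fails at once if a box is dropped: it falls out of the fingers faster than 0.6 m/s, a drop of about 18 mm ((linear speed of deep_box above 0.6 m/s and contact force between the fingers and deep_box below 0.05 N) or (linear speed of green_box above 0.6 m/s and contact force between the fingers and green_box below 0.05 N) or (linear speed of yellow_box above 0.6 m/s and contact force between the fingers and yellow_box below 0.05 N)).
It fails at once if the centrifuge, the tube rack or the pen cup is moved more than 20 mm (distance of any of centrifuge, tube_rack, pen_cup from where it was at the start of the episode above 0.02 m).
It also fails if it takes over 72 s, if anything falls off the work surface, if the arm or the gripper's body presses on something with over 40 N, if the wrist force passes 120 N, or if a joint passes its speed limit or range.

## Robot

A 6-joint arm with a two-finger parallel gripper is mounted at the origin on the work surface. World frame = base frame: x ahead of the robot, y to its left, z up, the work surface at z = 0. Lengths are in m, angles in rad, forces in N, time in s.
With the tool pointing down it reaches from about 0.375 to 0.9 m from the base axis. Payload 3.1 kg.
Tool frame: the origin (TCP) lies on the mounting face of the last link; the fingertips stand 182 mm ahead of it and the grasp point (between the pads) lies 164 mm ahead of it; z points along the fingers, y is the direction in which the jaws open and shut (so a half turn about z gives the same grasp; the last joint's range is limited). The gripper opens to 87 mm and grips with 3 to 60 N. Pads are 19 mm wide; open, the fingers measure 117 mm over their backs; the gripper's body (75 mm by 190 mm) begins 51 mm behind the grasp point.
Start: joints at [1.101, 0.527, 1.433, -0, 1.181, -0.178], TCP at [0.18, 0.599, 0.405] pointing down, gripper open.
Joint ranges: [-3.08, 3.08], [-0.75, 2.2], [0.22, 2.44], [-1.43, 4.57], [0, 2.65], [-2.85, 2.85]. Speed limits (rad/s): [2.79, 2.79, 3.14, 3.14, 3.14, 3.14].

## Interface

Orientations are given as a unit quaternion [x, y, z, w].
In Python, from plant import get_obs, read_camera, get_calibration, close_job gives the robot as it stands.
- The arm moves only by the tool move_arm, never from a script. Its argument "deltas" is a list that holds one entry, the list of rows, each a list of 7 numbers: the turn, a rotation vector about the tool's x, y, z in rad, then the shift along the tool's x, y, z in m, then the gripper command: -1 is fully open, 1 is shut, values between are in proportion. In form: [[[ax, ay, az, tx, ty, tz, jaw], ...]]. A call has 1 to 20 rows; each row shifts and turns the commanded pose from where the row before left it, along the tool's axes as they then stand; what a row does not reach is not made up. A row lasts 1/12 s, in which the tool goes at most 41.7 mm and 7.16 degrees, less where a joint would pass 70% of its speed; a pose out of reach is approached as far as the arm can. A call is refused whole if a number of a shift passes 0.0417 or a number of a turn 0.125, either way. A call with a gripper value outside its range is refused whole. The fingers move at their own pace and stop on an object; "squeeze" is the grip in N (left out, the last holds). Time passes only in rows, so rows that do not move let the fingers close. It gives the time, the measured TCP pose, the force and the opening at its end, in the units of the state.
- get_obs(): the state, without advancing time (a new reading comes with each control period).
- read_camera(name): name is "side" or "top"; returns the picture (384x512x3 uint8, red, green, blue); there is no depth.
- get_calibration(name): a dict with "vertical_fov" (degrees; the focal length in pixels is half the picture's height over the tangent of half this angle, whatever the lens; pixels are square), "cx", "cy" (the principal point, pixels), "eye" and "attitude" of the camera in the world. Camera axes: x right, y up, looking along -z (the intrinsics and any distortion apply to the point x, -y, -z); pixel columns grow to the right and rows downward; lengths in m; the calibration is good to about 2 mm. A picture is of the moment at which its call begins. get_calibration takes no time and is no camera call.
- close_job(): hands the job in, once; it reports no verdict.
The state is a dict: "t": time; "joint_positions": joint angles; "joint_velocities": joint speeds; "joint_efforts": joint torques, N m; "ee_pos": TCP position; "ee_rot": TCP orientation; "contact_force": force on the tool from outside, world axes, zero at the start; "ft_torque": the same for the moment, N m; "width": opening from 0.0 (shut) to 1.0 (fully open).
Only numpy, scipy, OpenCV 4.12 (cv2) and the standard library are available. Lean on these libraries where they do the work, as an engineer would, in place of code of your own. Each camera call takes 0.05 s, during which the arm holds its last target. There are 200 camera calls.

## Working session

There is one attempt and no reset: what is moved stays moved. The work goes in short steps, Python scripts to look and compute and a tool call to move; the robot and the scene stay as the last step left them, time stands still between calls to the robot, and variables do not carry over. Pictures are saved under pics/ and viewed, on a budget of 10 in all, crops included, one or two more only if the job needs it, and the job is handed in when it is done.

Besides the shell and the picture viewer there is one more tool, called after ">>>" by a JSON object that holds its "fn" and its "kwargs". move_arm: Moves the arm, as the interface text tells. Its arguments: {"type":"object","properties":{"deltas":{"type":"array"},"squeeze":{"type":"number"}},"required":["deltas"]}

```bash
ls; mkdir -p pics; python3 - <<'E'
from plant import *
import cv2,numpy as np
np.set_printoptions(suppress=True)
for n in("side","top"):
    cv2.imwrite(f"pics/{n}0.png",read_camera(n)[:,:,::-1]); print(get_calibration(n))
o=get_obs(); print(o)
E
```

```text
pics
{'vertical_fov': 42.178431696209074, 'cx': 253.38195776122106, 'cy': 188.77453452128526, 'eye': array([ 0.06631537, -1.23376507,  1.13152953]), 'attitude': array([ 0.44198339, -0.09073364, -0.16129006,  0.87772639])}
{'vertical_fov': 52.19380702207383, 'cx': 245.48130050581648, 'cy': 183.49535131644998, 'eye': array([0.47806716, 0.0170213 , 1.31850675]), 'attitude': array([-0.024941  ,  0.02845334,  0.70961524, -0.70357272])}
{'t': 0.1, 'joint_positions': array([ 1.10054827,  0.5283674 ,  1.43379261, -0.00002809,  1.18139924,
       -0.17852694]), 'joint_velocities': array([-0.0003805 , -0.00157058, -0.00322066,  0.00217313,  0.00136244,
        0.0004316 ]), 'joint_efforts': array([ -0.00009974, -44.09865618, -17.71520376,   0.06352593,
         0.05325731,  -0.00003736]), 'ee_pos': array([0.1795957 , 0.59830943, 0.40386684]), 'ee_rot': array([ 0.14533854,  0.98938149, -0.00093616, -0.00030109]), 'contact_force': array([ 0.00605238, -0.6457253 ,  0.03934023]), 'ft_torque': array([0.00381109, 0.02294613, 0.04656109]), 'width': 1.0017951589268583}
```

View pics/top0.png

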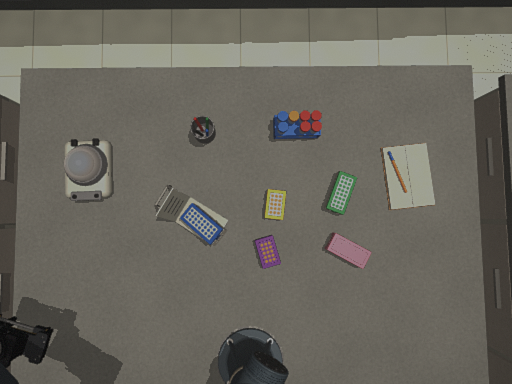

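View pics/side0.png

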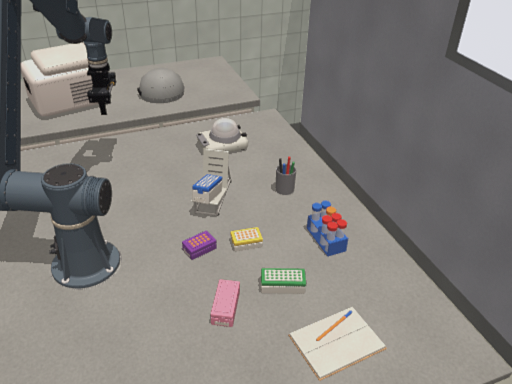

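```bash
cat > h.py <<'E'
import numpy as np,cv2
from scipy.spatial.transform import Rotation as R
from plant import *
np.set_printoptions(suppress=True,precision=4)
C={n:get_calibration(n) for n in("side","top")}
def F(c): return 192/np.tan(np.radians(c["vertical_fov"]/2))
def proj(n,P):
    c=C[n];q=(np.atleast_2d(P)-c["eye"])@R.from_quat(c["attitude"]).as_matrix()
    return np.c_[c["cx"]+F(c)*q[:,0]/-q[:,2], c["cy"]+F(c)*q[:,1]/q[:,2]]
def ray(n,uv,z):
    c=C[n];uv=np.atleast_2d(uv).astype(float)
    d=np.c_[(uv[:,0]-c["cx"])/F(c),-(uv[:,1]-c["cy"])/F(c),-np.ones(len(uv))]@R.from_quat(c["attitude"]).as_matrix().T
    return c["eye"]+d*((z-c["eye"][2])/d[:,2])[:,None]
HUE={"green":(50,85),"yellow":(22,35),"blue":(105,125),"pink":(160,179),"purple":(135,155)}
def mask(img,col,win):
    h=cv2.cvtColor(img,cv2.COLOR_RGB2HSV);a,b=HUE[col]
    m=cv2.inRange(h,(a,70,50),(b,255,255));w=np.zeros_like(m);x0,y0,x1,y1=win;w[y0:y1,x0:x1]=255
    return cv2.morphologyEx(m&w,cv2.MORPH_CLOSE,np.ones((7,7)))
def lid(n,img,col,win,z):
    m=mask(img,col,win);c=max(cv2.findContours(m,0,2)[0],key=cv2.contourArea)
    P=ray(n,c[:,0,:],z)[:,:2].astype(np.float32)*1000
    (x,y),(w,h),a=cv2.minAreaRect(P)
    if w<h: w,h,a=h,w,a+90
    return np.array([x,y,w,h,(a+90)%180-90])
E
python3 - <<'E'
from h import *
t=cv2.imread("pics/top0.png")[:,:,::-1].copy();s=cv2.imread("pics/side0.png")[:,:,::-1].copy()
for c,w,ws,z in(("green",(315,160,365,225),(250,255,320,300),.048),("yellow",(255,180,295,230),(225,222,270,255),.04)):
    print(c,lid("top",t,c,w,z),lid("side",s,c,ws,z))
a=cv2.resize(t[175:255,145:240],None,fx=5,fy=5,interpolation=2);b=cv2.resize(s[140:220,180:240],None,fx=5,fy=5,interpolation=2)
cv2.imwrite("pics/stand0.png",np.hstack([a,b])[:,:,::-1])
E
```

```text
green [ 542.592  -300.1447  132.2455   61.9624  -21.5471] [ 541.1281 -307.4443  131.3619   68.6329  -20.4258]
yellow [507.037  -84.8677  96.8382  63.7389  -7.0612] [506.0921 -90.3689  97.5268  70.3696  -7.2173]
```

View pics/stand0.png

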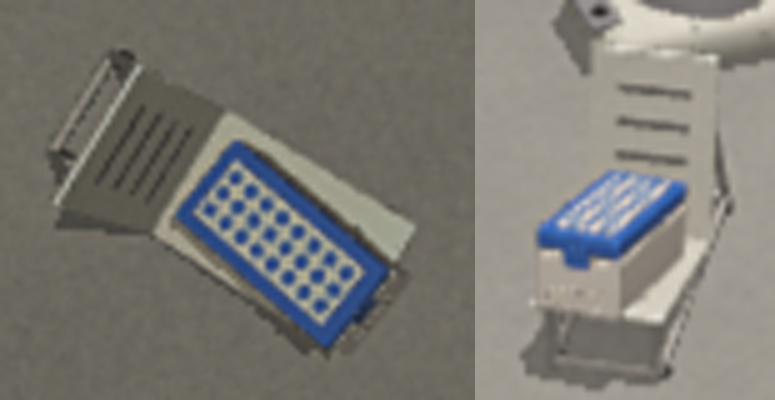

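```bash
cat >> h.py <<'E'
def Rst(yaw): return R.from_euler("ZY",[yaw,np.radians(15)])   # x down into panel
def box_corners(p,yaw_rel,dims,Rs,o):  # lid corners, p in stand xy
    pass
E
cat > st.py <<'E'
from h import *
from scipy.optimize import least_squares
q=lambda u,v,c,r:((u+.5)/5-.5+c,(v+.5)/5-.5+r)
T=[((0,-47,140),(140,68)),((0,47,140),(58,203)),((0,-47,0),(225,112)),((0,47,0),(153,235)),((-150,-47,0),(415,222))]
S=[((0,47,140),(595-475,45)),((0,-47,140),(718-475,57)),((-150,-47,0),(655-475,320)),((-150,47,0),(530-475,303)),((0,-47,0),(714-475,228))]
def res(p,split=False):
    f=lambda P:Rst(p[2]).apply(np.array(P)/1000)+[p[0],p[1],.03]
    a=proj("top",f([k[0] for k in T]))-[q(*k[1],145,175) for k in T]
    b=proj("side",f([k[0] for k in S]))-[q(*k[1],180,140) for k in S]
    return (a,b) if split else np.r_[a.ravel(),b.ravel()]
s=least_squares(res,[.5,.3,1.1],loss="soft_l1");print(s.x,np.degrees(s.x[2]));print(*res(s.x,True))
t=cv2.imread("pics/top0.png")[:,:,::-1].copy()
# deep box: lid plane z=60 in stand frame -> fit by contour unprojected to tilted plane
m=mask(t,"blue",(170,190,240,250));c=max(cv2.findContours(m,0,2)[0],key=cv2.contourArea)[:,0,:]
o=np.array([s.x[0],s.x[1],.03]);Rm=Rst(s.x[2]);n=Rm.as_matrix()[:,2];e=C["top"]["eye"]
d=ray("top",c,0)-e;P=e+d*((.06-(e-o)@n)/(d@n))[:,None]
L=Rm.inv().apply(P-o)*1000
print(cv2.minAreaRect(L[:,:2].astype(np.float32)))
E
python3 st.py
```

```text
[0.4946 0.2181 1.0204] 58.465904233967656
[[ 0.4368 -0.1376]
 [-0.1035  0.2981]
 [ 0.2056 -0.6338]
 [-0.487  -0.6163]
 [-0.59    0.3718]] [[-0.6644  0.642 ]
 [-0.1531  1.0343]
 [ 1.4106 -0.5414]
 [ 0.1237 -0.4417]
 [-0.9792  2.6284]]
((-104.11764526367188, 2.490985870361328), (61.879417419433594, 135.982421875), 81.93941497802734)
```

Possible mix-ups in the top picture:
- **Green box:** (341,192), against the pink look-alike at (349,250).
- **Yellow box:** (275,205), against the purple one at (267,251).
- **Deep blue box:** (202,222) in the stand, against the blue tube rack at (297,125).

By the descriptions, I choose green (341,192), yellow (275,205) and blue (202,222), and I'll check them in one crop.

```bash
cat >> h.py <<'E'
SO=np.array([.4946,.2181,.03]);SY=1.0204
def stand_goal(x,y,z,yaw=0):      # grasp point mm in stand axes, yaw deg
    Rg=Rst(SY)*R.from_euler("z",yaw,degrees=True)*R.from_euler("x",180,degrees=True)
    g=SO+Rst(SY).apply(np.array([x,y,z])/1000); return g,Rg
def bench_goal(x,y,z,yaw): return np.array([x,y,z])/1000,R.from_euler("ZX",[yaw,180],degrees=True)
def todo(goal,turned=True):
    g,Rg=goal;o=get_obs();Rc=R.from_quat(o["ee_rot"]);p=o["ee_pos"]
    rel=Rc.inv()*Rg
    print("t",o["t"],"w",o["width"],"F",o["contact_force"],"q",o["joint_positions"])
    print("rotvec",rel.as_rotvec(),"zyz/zyx",rel.as_euler("ZYX"))
    tcp=g-.164*Rg.apply([0,0,1])
    print("shift after turn (mm)",Rg.inv().apply(tcp-p)*1000,"; world d",(tcp-p)*1000)
def where():   # grasp point in stand axes and relative turn
    o=get_obs();Rc=R.from_quat(o["ee_rot"]);g=o["ee_pos"]+.164*Rc.apply([0,0,1])
    print("t",o["t"],"w",o["width"],"grasp world",g*1000,"stand",Rst(SY).inv().apply(g-SO)*1000,
      "turn",(Rst(SY).inv()*Rc*R.from_euler("x",180,degrees=True)).as_rotvec(degrees=True),"Fstand",Rst(SY).inv().apply(o["contact_force"]))
E
python3 - <<'E'
from h import *
t=cv2.imread("pics/top0.png")
cv2.imwrite("pics/crop1.png",cv2.resize(t[160:275,240:380],None,fx=4,fy=4,interpolation=2))
todo(stand_goal(-97,2.5,110,-8))
E
```

```text
t 0.1 w 1.0017951589268583 F [ 0.0061 -0.6457  0.0393] q [ 1.1005  0.5284  1.4338 -0.      1.1814 -0.1785]
rotvec [ 0.2296 -0.2035  1.9563] zyz/zyx [ 1.9738 -0.2573 -0.0368]
shift after turn (mm) [-87.9185 481.7671 128.3585] ; world d [ 300.9598 -398.3163  -84.0977]
```

View pics/crop1.png

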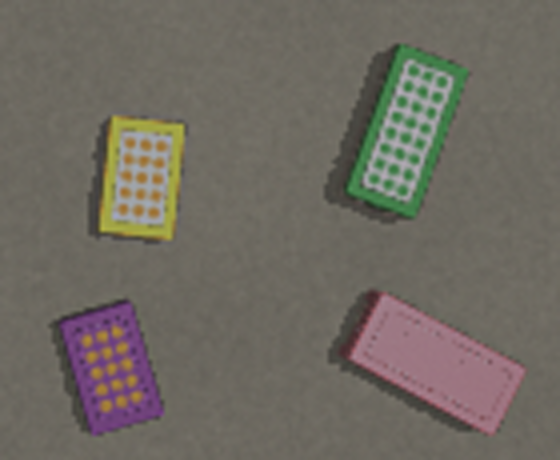

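>>> {"fn": "move_arm", "kwargs": {"deltas": [[[0,0,0.122,0,0,0,-1],[0,0,0.122,0,0,0,-1],[0,0,0.122,0,0,0,-1],[0,0,0.122,0,0,0,-1],[0,0,0.122,0,0,0,-1],[0,0,0.122,0,0,0,-1],[0,0,0.122,0,0,0,-1],[0,0,0.122,0,0,0,-1],[0,0,0.122,0,0,0,-1],[0,0,0.122,0,0,0,-1],[0,0,0.122,0,0,0,-1],[0,0,0.122,0,0,0,-1],[0,0,0.122,0,0,0,-1],[0,0,0.122,0,0,0,-1],[0,0,0.122,0,0,0,-1],[0,-0.087,0,0,0,0,-1],[0,-0.087,0,0,0,0,-1],[0,-0.087,0,0,0,0,-1],[0,0,0.07,0,0,0,-1],[0,0,0.07,0,0,0,-1]]], "squeeze": 25}}

```text
t: 1.77
ee_pos: [0.1799, 0.5987, 0.4038]
ee_rot: [0.898, 0.421, -0.109, 0.072]
contact_force: [-0.5, -0.6, 0.0]
width: 0.994
```

```bash
python3 -c "
from h import *
todo(stand_goal(-97,2.5,110,-8));where()"
```

```text
t 1.7667 w 0.9938348672556488 F [-0.4934 -0.5783  0.0306] q [1.0964 0.5758 1.3544 0.0199 1.4735 1.7864]
rotvec [ 0.0001  0.001  -0.0045] zyz/zyx [-0.0045  0.001   0.0001]
shift after turn (mm) [-88.4405 481.7663 128.4172] ; world d [ 300.6282 -398.7163  -84.0207]
t 1.7667 w 0.9938348672556488 grasp world [157.6304 562.402  245.4212] stand [ 57.4621 467.2836 238.4173] turn [ 0.0008  0.0585 -8.2568] Fstand [-0.7333  0.1181 -0.1648]
```

The crop shows the green box with its tube grid upper right and plain pink below it. Yellow is on the left with purple below it, so the choice holds. Now I'll go above the deep box.

>>> {"fn": "move_arm", "kwargs": {"deltas": [[[0,0,0,-0.0074,0.0401,0,-1],[0,0,0,-0.0074,0.0401,0,-1],[0,0,0,-0.0074,0.0401,0,-1],[0,0,0,-0.0074,0.0401,0,-1],[0,0,0,-0.0074,0.0401,0,-1],[0,0,0,-0.0074,0.0401,0,-1],[0,0,0,-0.0074,0.0401,0,-1],[0,0,0,-0.0074,0.0401,0,-1],[0,0,0,-0.0074,0.0401,0,-1],[0,0,0,-0.0074,0.0401,0,-1],[0,0,0,-0.0074,0.0401,0,-1],[0,0,0,-0.0074,0.0401,0,-1],[0,0,0,0,0,0.032,-1],[0,0,0,0,0,0.032,-1],[0,0,0,0,0,0.032,-1],[0,0,0,0,0,0.032,-1],[0,0,0,0,0,0,-1]]]}}

```text
t: 3.18
ee_pos: [0.4766, 0.1982, 0.316]
ee_rot: [0.897, 0.422, -0.116, 0.07]
contact_force: [-1.3, -0.6, -0.3]
width: 0.998
```

```bash
python3 - <<'E'
from h import *
todo(stand_goal(-97,2.5,35,-8));where()
s=read_camera("side");t=read_camera("top")
cv2.imwrite("pics/a1.png",np.hstack([cv2.resize(t[160:260,130:250],None,fx=4,fy=4,interpolation=2),cv2.resize(s[120:220,170:250],None,fx=4,fy=4,interpolation=2)])[:,:,::-1])
E
```

```text
t 3.1833 w 0.9982629466082447 F [-1.2617 -0.5809 -0.2704] q [ 0.2222  0.5507  1.7241 -0.2111  1.0748  1.0338]
rotvec [-0.0089  0.0101 -0.0001] zyz/zyx [-0.0002  0.0101 -0.0089]
shift after turn (mm) [ 2.8566  2.0674 70.401 ] ; world d [ -6.1626 -14.7169 -68.6598]
t 3.1833 w 0.9982629466082447 grasp world [452.2108 161.6788 157.9605] stand [-100.984     6.6193  105.4159] turn [ 0.5488  0.5442 -8.0067] Fstand [-1.0457  0.7715 -0.5602]
```

View pics/a1.png

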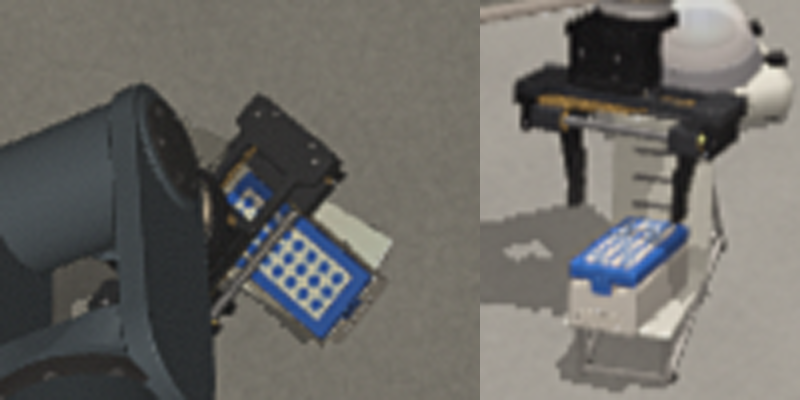

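The jaws straddle the blue lid, crossing it around (255,215) in the left crop, with clear space on both sides. Descend, close, check.

>>> {"fn": "move_arm", "kwargs": {"deltas": [[[-0.009,0.01,0,0.0015,0.001,0.01,-1],[0,0,0,0.0015,0.001,0.02,-1],[0,0,0,0,0,0.02,-1],[0,0,0,0,0,0.02,-1],[0,0,0,0,0,0,-1],[0,0,0,0,0,0,-1]]]}}

```text
t: 3.78
ee_pos: [0.4751, 0.186, 0.2539]
ee_rot: [0.897, 0.423, -0.102, 0.074]
contact_force: [1.1, 0.4, 0.6]
width: 1.0
```

```bash
python3 -c "
from h import *
todo(stand_goal(-97,2.5,35,-8));where()"
```

```text
t 3.7833 w 1.0003164917516851 F [1.1375 0.4272 0.6497] q [ 0.2006  0.6441  1.7858 -0.2462  0.8914  1.0624]
rotvec [ 0.0101 -0.0122 -0.001 ] zyz/zyx [-0.0011 -0.0122  0.0101]
shift after turn (mm) [-3.1472 -2.2549  7.5264] ; world d [-4.7113 -2.5708 -6.5445]
t 3.7833 w 1.0003164917516851 grasp world [455.4355 150.291   95.0226] stand [-92.4407  -2.0852  42.547 ] turn [-0.6246 -0.6597 -8.0574] Fstand [ 0.7582 -0.7461  0.8758]
```

>>> {"fn": "move_arm", "kwargs": {"deltas": [[[0.009,-0.01,0,-0.003,-0.002,0.005,-1],[0,0,0,0,0,0,-1],[0,0,0,0,0,0,1],[0,0,0,0,0,0,1],[0,0,0,0,0,0,1],[0,0,0,0,0,0,1],[0,0,0,0,0,0,1],[0,0,0,0,0,0,1]]]}}

```text
t: 4.45
ee_pos: [0.4706, 0.1834, 0.2487]
ee_rot: [0.897, 0.422, -0.108, 0.072]
contact_force: [0.5, -0.3, 2.4]
width: 0.714
```

```bash
python3 -c "
from h import *
todo(stand_goal(-97,2.5,35,-8));where()"
```

```text
t 4.45 w 0.7141419638434786 F [ 0.4922 -0.2976  2.3677] q [ 0.1972  0.6508  1.7973 -0.2468  0.8871  1.0629]
rotvec [ 0.0007 -0.0016 -0.0009] zyz/zyx [-0.0009 -0.0016  0.0007]
shift after turn (mm) [ 0.2908 -0.1997  1.3752] ; world d [-0.1607  0.0388 -1.4101]
t 4.45 w 0.7141419638434786 grasp world [448.609  147.3494  90.2619] stand [-97.079    2.1945  36.3754] turn [-0.0459 -0.0862 -8.0495] Fstand [-0.6092 -0.5752  2.288 ]
```

>>> {"fn": "move_arm", "kwargs": {"deltas": [[[0,0,0,0,0,-0.003,1],[0,0,-0.035,0,0,0,1],[0,0,-0.035,0,0,0,1],[0,0,-0.035,0,0,0,1],[0,0,-0.035,0,0,0,1],[0,0,0,0.006,0.001,0,1],[0,0,0,0.006,0.001,0,1],[0,0,0,0.006,0,0,1],[0,0,0,0.006,0,0,1],[0,0,0,0,0,0,1],[0,0,0,0,0,0,1]]]}}

```text
t: 5.37
ee_pos: [0.4845, 0.2032, 0.2449]
ee_rot: [0.865, 0.484, -0.114, 0.064]
contact_force: [-0.7, -0.5, -4.3]
width: 0.712
```

```bash
python3 -c "
from h import *
where()"
```

```text
t 5.3667 w 0.7115660858239815 grasp world [462.3759 167.1504  86.4667] stand [-72.8399   0.8172  38.9412] turn [ 0.0066 -0.0311  0.0009] Fstand [ 0.4005  0.3221 -4.3372]
```

>>> {"fn": "move_arm", "kwargs": {"deltas": [[[0,0,0,0.002,0,0.001,1],[0,0,0,0.002,0,0.001,1],[0,0,0,0.002,0,0,1],[0,0,0,0.001,0,0,1],[0,0,0,0,0,0,1],[0,0,0,0,0,0,1]]]}}

```text
t: 5.87
ee_pos: [0.4877, 0.2081, 0.2415]
ee_rot: [0.865, 0.484, -0.114, 0.064]
contact_force: [-0.4, -0.8, -3.8]
width: 0.712
```

```bash
python3 -c "
from h import *
where()"
```

```text
t 5.8667 w 0.7120425112533982 grasp world [465.5116 172.0269  83.0216] stand [-66.3494   0.6952  37.1137] turn [ 0.0096 -0.0418 -0.0344] Fstand [ 0.1521 -0.0498 -3.9124]
```

>>> {"fn": "move_arm", "kwargs": {"deltas": [[[0,0,0,0.002,0,0,1],[0,0,0,0.002,0,0,1],[0,0,0,0,0,0,1]]]}}

```text
t: 6.12
ee_pos: [0.4892, 0.2105, 0.2407]
ee_rot: [0.865, 0.484, -0.116, 0.064]
contact_force: [-1.6, -6.0, -0.9]
width: 0.708
```

```bash
python3 -c "
from h import *
where()"
```

```text
t 6.1167 w 0.7077984937008786 grasp world [466.5357 173.772   82.4518] stand [-64.2479   0.735   37.087 ] turn [0.0342 0.2383 0.0454] Fstand [-5.5363 -1.7968 -2.432 ]
```

>>> {"fn": "move_arm", "kwargs": {"deltas": [[[0,0,0,0.002,0,0,1],[0,0,0,0.002,0,0,1],[0,0,0,0,0,0,1]]]}}

```text
t: 6.37
ee_pos: [0.4901, 0.2118, 0.2401]
ee_rot: [0.864, 0.485, -0.12, 0.066]
contact_force: [-3.6, -14.0, 5.4]
width: 0.708
```

```bash
python3 -c "
from h import *
where()"
```

```text
t 6.3667 w 0.7077484156511399 grasp world [466.7235 174.0345  82.2415] stand [-63.8824   0.7122  36.9671] turn [0.0688 0.7157 0.1487] Fstand [-14.7677  -4.2249   1.6644]
```

>>> {"fn": "move_arm", "kwargs": {"deltas": [[[0,0,0,-0.002,0,0.001,1],[0,0,0,0,0,0.001,1],[0,0,0,0,0,0,1],[0,0,0,0,0,0,1]]]}}

```text
t: 6.7
ee_pos: [0.4894, 0.2111, 0.2398]
ee_rot: [0.864, 0.485, -0.117, 0.065]
contact_force: [-3.9, -6.5, 10.2]
width: 0.715
```

```bash
python3 -c "
from h import *
where()"
```

```text
t 6.7 w 0.7147043131965206 grasp world [466.4992 173.9153  81.697 ] stand [-63.9529   0.8411  36.3845] turn [0.028  0.431  0.0968] Fstand [-9.9343 -0.0822  7.8618]
```

>>> {"fn": "move_arm", "kwargs": {"deltas": [[[0,0,0,0,0,0,-1],[0,0,0,0,0,0,-1],[0,0,0,0,0,0,-1],[0,0,0,0,0,0,-1]]]}}

```text
t: 7.03
ee_pos: [0.4908, 0.2129, 0.2381]
ee_rot: [0.865, 0.484, -0.113, 0.064]
contact_force: [1.0, 0.5, -0.5]
width: 0.926
```

```bash
python3 -c "
from h import *
where()"
```

```text
t 7.0333 w 0.9256313806807229 grasp world [468.7779 176.8711  79.6622] stand [-59.8417   0.4449  35.3796] turn [-0.0283 -0.0975 -0.0364] Fstand [ 1.0264 -0.6297 -0.1976]
```

>>> {"fn": "move_arm", "kwargs": {"deltas": [[[0,0,0,0,0,-0.02,-1],[0,0,0,0,0,-0.04,-1],[0,0,0,0,0,-0.04,-1],[0,0,0,0,0,-0.04,-1],[0,0,0,0,0,-0.04,-1],[0,0.0873,0,0,0,0,-1],[0,0.0873,0,0,0,0,-1],[0,0.0873,0,0,0,0,-1],[0,0,0.1163,0,0,0,-1],[0,0,0.1163,0,0,0,-1],[0,0,0.1163,0,0,0,-1],[0,0,0.1163,0,0,0,-1],[0,0,0.1163,0,0,0,-1],[0,0,0.1163,0,0,0,-1],[0,0,0.1163,0,0,0,-1],[0,0,0.1163,0,0,0,-1],[0,0,0.1163,0,0,0,-1],[0,0,0.1163,0,0,0,-1],[0,0,0.1163,0,0,0,-1],[0,0,0.1163,0,0,0,-1]]]}}

```text
t: 8.7
ee_pos: [0.5147, 0.2524, 0.4116]
ee_rot: [0.982, -0.19, -0.0, -0.0]
contact_force: [-0.2, 0.3, 0.8]
width: 1.002
```

```bash
python3 - <<'E'
from h import *
todo(bench_goal(542.6,-300.1,120,-21.5))
todo(bench_goal(507,-84.9,28,-7))
E
```

```text
t 8.7 w 1.0017324652028186 F [-0.2231  0.292   0.8172] q [0.2609 0.4495 1.5574 0.0008 1.1345 2.2127]
rotvec [-0.0007  0.0003 -0.0061] zyz/zyx [-0.0061  0.0003 -0.0007]
shift after turn (mm) [228.4538 503.7967 127.6263] ; world d [  27.9153 -552.4699 -127.6263]
t 8.7 w 1.0017324652028186 F [-0.2231  0.292   0.8172] q [0.2609 0.4495 1.5574 0.0008 1.1345 2.2127]
rotvec [-0.0007  0.0002 -0.2592] zyz/zyx [-0.2592  0.0001 -0.0007]
shift after turn (mm) [ 33.4754 335.6925 219.6263] ; world d [  -7.6847 -337.2699 -219.6263]
```

>>> {"fn": "move_arm", "kwargs": {"deltas": [[[0,0,-0.006,0.0163,0.036,0,-1],[0,0,0,0.0163,0.036,0,-1],[0,0,0,0.0163,0.036,0,-1],[0,0,0,0.0163,0.036,0,-1],[0,0,0,0.0163,0.036,0,-1],[0,0,0,0.0163,0.036,0,-1],[0,0,0,0.0163,0.036,0,-1],[0,0,0,0.0163,0.036,0,-1],[0,0,0,0.0163,0.036,0,-1],[0,0,0,0.0163,0.036,0,-1],[0,0,0,0.0163,0.036,0,-1],[0,0,0,0.0163,0.036,0,-1],[0,0,0,0.0163,0.036,0,-1],[0,0,0,0.0163,0.036,0,-1],[0,0,0,0,0,0.032,-1],[0,0,0,0,0,0.032,-1],[0,0,0,0,0,0.032,-1],[0,0,0,0,0,0.032,-1],[0,0,0,0,0,0,-1]]]}}

```text
t: 10.28
ee_pos: [0.543, -0.2987, 0.2768]
ee_rot: [0.983, -0.184, -0.006, -0.004]
contact_force: [-0.7, 1.0, 0.3]
width: 1.001
```

```bash
cat >> h.py <<'E'
def onstand(img,col,win,z):   # lid on a plane z (mm) in stand axes, from top
    m=mask(img,col,win);c=max(cv2.findContours(m,0,2)[0],key=cv2.contourArea)[:,0,:]
    Rm=Rst(SY);n=Rm.as_matrix()[:,2];e=C["top"]["eye"]
    d=ray("top",c,0)-e;P=e+d*((z/1000-(e-SO)@n)/(d@n))[:,None]
    return cv2.minAreaRect((Rm.inv().apply(P-SO)*1000)[:,:2].astype(np.float32))
E
python3 - <<'E'
from h import *
t=read_camera("top");s=read_camera("side")
todo(bench_goal(542.6,-300.1,30,-21.5))
print(onstand(t,"blue",(165,180,240,250),60))
cv2.imwrite("pics/a2.png",np.hstack([cv2.resize(t[170:260,140:370],None,fx=2,fy=2,interpolation=2),cv2.resize(s[130:220,170:250],None,fx=2,fy=2,interpolation=2)])[:,:,::-1])
cv2.imwrite("pics/a2.png",np.vstack([np.hstack([cv2.resize(t[175:255,145:240],None,fx=4,fy=4,interpolation=2),cv2.resize(s[140:220,180:240],None,fx=4,fy=4,interpolation=2)]),np.hstack([cv2.resize(t[150:230,300:380],None,fx=4,fy=4,interpolation=2),cv2.resize(s[230:310,240:315],None,fx=4,fy=4,interpolation=2)])])[:,:,::-1])
E
```

```text
t 10.3833 w 0.9988455323601848 F [ 0.4844 -0.3772  0.0849] q [-0.6825  0.6769  1.5393  0.0011  0.9285  1.2572]
rotvec [-0.0018  0.0028  0.0056] zyz/zyx [ 0.0056  0.0028 -0.0018]
shift after turn (mm) [-2.3108  1.0963 88.5039] ; world d [ -2.5518  -0.1731 -88.5039]
((-70.93944549560547, 1.2723731994628906), (137.6450653076172, 61.89640808105469), 0.4394697844982147)
```

View pics/a2.png

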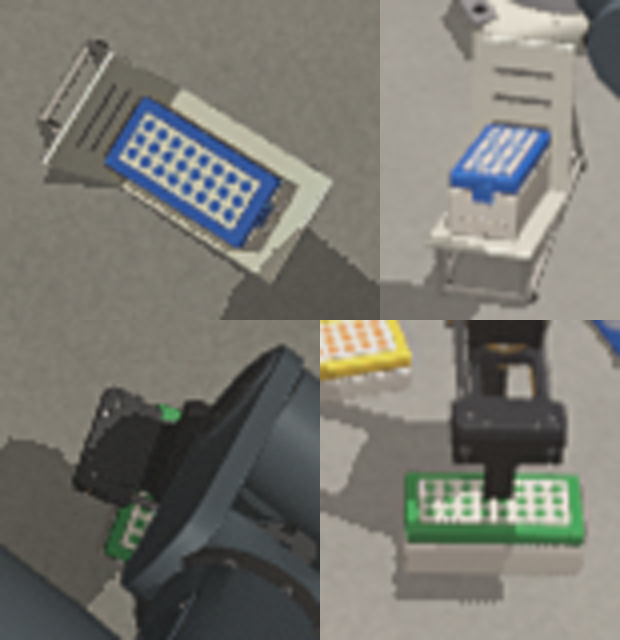

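The deep box is now straight: y +1 mm, yaw 0.4°, back end at the panel, with the lid around (195,165) in the upper-left crop. The jaws are centred over the green lid at (495,495) in the lower-right crop. Next I grasp green.

>>> {"fn": "move_arm", "kwargs": {"deltas": [[[0,0,0.005,-0.002,0.001,0.02,-1],[0,0,0,0,0,0.025,-1],[0,0,0,0,0,0.025,-1],[0,0,0,0,0,0.018,-1],[0,0,0,0,0,0,-1],[0,0,0,0,0,0,1],[0,0,0,0,0,0,1],[0,0,0,0,0,0,1],[0,0,0,0,0,0,1],[0,0,0,0,0,0,1],[0,0,0,0,0,0,1]]]}}

```text
t: 11.3
ee_pos: [0.5435, -0.3014, 0.1973]
ee_rot: [0.983, -0.186, 0.002, 0.001]
contact_force: [-1.2, -1.8, 6.6]
width: 0.71
```

```bash
python3 - <<'E'
from h import *
todo(bench_goal(542.6,-300.1,30,-21.5))
E
```

```text
t 11.3 w 0.7097173563536195 F [-1.1988 -1.8375  6.5658] q [-0.6858  0.8028  1.5764 -0.0005  0.7583  1.2594]
rotvec [ 0.0016 -0.0038  0.0012] zyz/zyx [ 0.0012 -0.0038  0.0016]
shift after turn (mm) [-1.3038 -0.848   3.3303] ; world d [-0.9023  1.2668 -3.3303]
```

>>> {"fn": "move_arm", "kwargs": {"deltas": [[[0,0,0,0,0,-0.015,1],[0,0,0,0,0,-0.03,1],[0,0,0,0,0,-0.04,1],[0,0,0,0,0,-0.04,1],[0,0,0,0,0,-0.04,1],[0,0,0,0,0,-0.035,1],[0,0,0,0,0,0,1]]]}}

```text
t: 11.88
ee_pos: [0.5444, -0.3012, 0.4036]
ee_rot: [0.982, -0.186, 0.007, 0.003]
contact_force: [0.4, -0.6, -1.7]
width: 0.711
```

```bash
python3 - <<'E'
from h import *
todo(bench_goal(542.6,-300.1,230,-21.5))
g,_=stand_goal(-90,0.5,125)
todo((g,bench_goal(0,0,0,-21.5)[1]))
g,Rg=stand_goal(-90,0.5,125)
p=get_obs()["ee_pos"];t=g-.164*Rg.apply([0,0,1]);print("tcp world delta",t-p,"in current tool",R.from_quat(get_obs()["ee_rot"]).inv().apply(t-p)*1000)
E
```

```text
t 11.8833 w 0.7109693829754925 F [ 0.394  -0.6145 -1.7316] q [-0.685   0.5225  1.4462  0.0017  1.1578  1.2598]
rotvec [ 0.0031 -0.0149  0.0005] zyz/zyx [ 0.0005 -0.0149  0.0031]
shift after turn (mm) [-2.1078 -0.3736  9.5583] ; world d [-1.8242  1.1201 -9.5583]
t 11.8833 w 0.7109693829754925 F [ 0.394  -0.6145 -1.7316] q [-0.685   0.5225  1.4462  0.0017  1.1578  1.2598]
rotvec [ 0.0031 -0.0149  0.0005] zyz/zyx [ 0.0005 -0.0149  0.0031]
shift after turn (mm) [-246.6922 -411.2652   65.5238] ; world d [-78.7976 473.0614 -65.5238]
tcp world delta [-0.0566  0.5092 -0.0711] in current tool [-240.0714 -453.4055   66.1342]
```

>>> {"fn": "move_arm", "kwargs": {"deltas": [[[0,0,0,-0.01,-0.02,0,1],[0,0,0,-0.0177,-0.0333,0,1],[0,0,0,-0.0177,-0.0333,0,1],[0,0,0,-0.0177,-0.0333,0,1],[0,0,0,-0.0177,-0.0333,0,1],[0,0,0,-0.0177,-0.0333,0,1],[0,0,0,-0.0177,-0.0333,0,1],[0,0,0,-0.0177,-0.0333,0,1],[0,0,0,-0.0177,-0.0333,0,1],[0,0,0,-0.0177,-0.0333,0,1],[0,0,0,-0.0177,-0.0333,0,1],[0,0,0,-0.0177,-0.0333,0,1],[0,0,0,-0.0177,-0.0333,0,1],[0,0,0,-0.0177,-0.0333,0,1]]]}}

```text
t: 13.05
ee_pos: [0.4839, 0.2107, 0.3946]
ee_rot: [0.982, -0.186, -0.001, -0.0]
contact_force: [1.1, -1.1, -3.4]
width: 0.711
```

>>> {"fn": "move_arm", "kwargs": {"deltas": [[[0,0,-0.06,0,0,0,1],[0,0,-0.112,0,0,0,1],[0,0,-0.112,0,0,0,1],[0,0,-0.112,0,0,0,1],[0,0,-0.112,0,0,0,1],[0,0,-0.112,0,0,0,1],[0,0,-0.112,0,0,0,1],[0,0,-0.112,0,0,0,1],[0,0,-0.112,0,0,0,1],[0,0,-0.112,0,0,0,1],[0,0,-0.112,0,0,0,1],[0,0,-0.112,0,0,0,1],[0,0,-0.104,0,0,0,1],[0,-0.0655,0,0,0,0,1],[0,-0.0655,0,0,0,0,1],[0,-0.0655,0,0,0,0,1],[0,-0.0655,0,0,0,0,1],[0,0,0,0,0,0,1],[0,0,0,0,0,0,1]]]}}

```text
t: 14.63
ee_pos: [0.4849, 0.2092, 0.3947]
ee_rot: [0.865, 0.485, -0.114, 0.063]
contact_force: [-0.5, 0.2, -4.0]
width: 0.71
```

```bash
python3 - <<'E'
from h import *
where();todo(stand_goal(-90,0.5,125))
E
```

```text
t 14.6333 w 0.7099328983226293 grasp world [462.6185 173.4202 236.2144] stand [-106.3132    3.8897  185.0023] turn [ 0.0933 -0.0887  0.0895] Fstand [ 0.9256  0.4804 -3.9079]
t 14.6333 w 0.7099328983226293 F [-0.4708  0.1512 -4.0143] q [ 0.2385  0.4505  1.6265 -0.1905  1.2578  0.8639]
rotvec [-0.0016 -0.0015  0.0016] zyz/zyx [ 0.0016 -0.0015 -0.0016]
shift after turn (mm) [16.5669  3.1223 60.0019] ; world d [  2.9085  -1.2301 -62.2452]
```

>>> {"fn": "move_arm", "kwargs": {"deltas": [[[0,0,0,0.005,0.001,0.01,1],[0,0,0,0.005,0.001,0.015,1],[0,0,0,0.005,0.001,0.015,1],[0,0,0,0.005,0,0.015,1],[0,0,0,0.005,0,0.015,1],[0,0,0,0.003,0,0.01,1],[0,0,0,0,0,0.005,1],[0,0,0,0,0,0,1],[0,0,0,0,0,0,1],[0,0,0,0,0,0,1]]]}}

```text
t: 15.47
ee_pos: [0.4909, 0.2117, 0.3072]
ee_rot: [0.865, 0.484, -0.113, 0.064]
contact_force: [-0.3, 0.5, -3.2]
width: 0.711
```

```bash
python3 - <<'E'
from h import *
where()
s=read_camera("side");t=read_camera("top")
cv2.imwrite("pics/a3.png",np.hstack([cv2.resize(t[160:260,140:250],None,fx=4,fy=4,interpolation=2),cv2.resize(s[120:220,170:250],None,fx=4,fy=4,interpolation=2)])[:,:,::-1])
E
```

```text
t 15.4667 w 0.7110429708140089 grasp world [469.0176 175.7303 148.6569] stand [-78.5169  -0.3561 101.8041] turn [-0.0773 -0.1178  0.0243] Fstand [ 1.0668  0.4978 -3.0745]
```

View pics/a3.png

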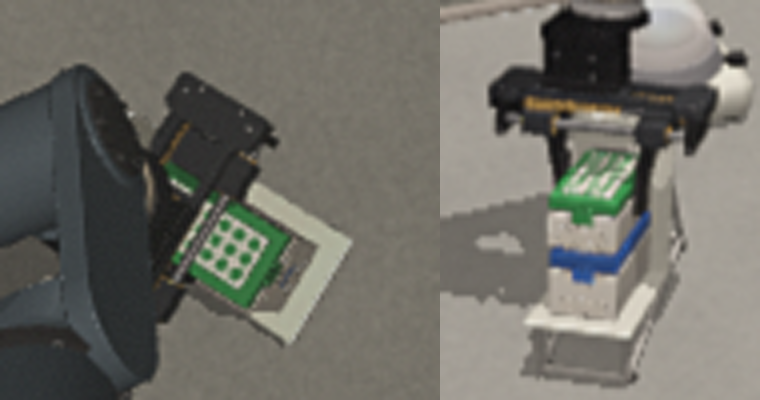

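Green hangs squarely over the deep box: its lid is at (595,180) in the right crop, with the blue lid aligned below at (595,250). I lower gently.

>>> {"fn": "move_arm", "kwargs": {"deltas": [[[0,0,0,0,0,0.003,1],[0,0,0,0,0,0.002,1],[0,0,0,0,0,0.002,1],[0,0,0,0,0,0,1],[0,0,0,0,0,0,1]]]}}

```text
t: 15.98
ee_pos: [0.4895, 0.2101, 0.2996]
ee_rot: [0.865, 0.485, -0.114, 0.064]
contact_force: [0.1, 0.1, -3.4]
width: 0.713
```

```bash
python3 - <<'E'
from h import *
where()
E
```

```text
t 15.9833 w 0.7128304145602109 grasp world [467.2832 173.9969 141.1268] stand [-78.8712   0.2155  93.9134] turn [ 0.0052 -0.0226  0.0466] Fstand [ 1.0762 -0.0483 -3.265 ]
```

>>> {"fn": "move_arm", "kwargs": {"deltas": [[[0,0,0,0.003,0,0.001,1],[0,0,0,0.003,0,0,1],[0,0,0,0.003,0,0,1],[0,0,0,0,0,0,1],[0,0,0,0,0,0,1]]]}}

```text
t: 16.4
ee_pos: [0.4941, 0.2176, 0.2963]
ee_rot: [0.865, 0.485, -0.113, 0.064]
contact_force: [-1.1, 0.1, -4.5]
width: 0.711
```

```bash
python3 - <<'E'
from h import *
where()
E
```

```text
t 16.4 w 0.7110691760912135 grasp world [472.0612 181.5498 137.8606] stand [-69.394    0.0935  93.0715] turn [-0.0213 -0.0494  0.0631] Fstand [ 0.7214  0.9835 -4.4718]
```

>>> {"fn": "move_arm", "kwargs": {"deltas": [[[0,0,0,0.002,0,0.001,1],[0,0,0,0.002,0,0,1],[0,0,0,0.001,0,0,1],[0,0,0,0,0,0,1]]]}}

```text
t: 16.73
ee_pos: [0.4957, 0.2201, 0.2953]
ee_rot: [0.864, 0.485, -0.116, 0.065]
contact_force: [-3.7, -5.9, 7.0]
width: 0.708
```

```bash
python3 - <<'E'
from h import *
where()
E
```

```text
t 16.7333 w 0.7076558362054002 grasp world [473.124  183.105  137.1515] stand [-67.3932   0.0011  92.8734] turn [-0.0352  0.3104  0.101 ] Fstand [-8.569   0.0108  4.9934]
```

>>> {"fn": "move_arm", "kwargs": {"deltas": [[[0,0,0,0.002,0,0,1],[0,0,0,0.002,0,0,1],[0,0,0,0,0,0,1],[0,0,0,0,0,0,1]]]}}

```text
t: 17.07
ee_pos: [0.4966, 0.2214, 0.2948]
ee_rot: [0.864, 0.485, -0.12, 0.067]
contact_force: [-5.6, -12.5, 12.8]
width: 0.712
```

```bash
python3 - <<'E'
from h import *
where()
E
```

```text
t 17.0667 w 0.7121301877802814 grasp world [473.267  183.4088 136.9739] stand [-67.0248   0.0381  92.7883] turn [0.0056 0.7909 0.1723] Fstand [-16.4042  -1.7278   8.828 ]
```

>>> {"fn": "move_arm", "kwargs": {"deltas": [[[0,0,0,-0.002,0,0,1],[0,0,0,-0.001,0,0.001,1],[0,0,0,0,0,0,1],[0,0,0,0,0,0,1]]]}}

```text
t: 17.4
ee_pos: [0.4959, 0.2204, 0.2951]
ee_rot: [0.864, 0.485, -0.117, 0.066]
contact_force: [-3.3, -5.6, 13.0]
width: 0.712
```

```bash
python3 - <<'E'
from h import *
where()
E
```

```text
t 17.4 w 0.7115612201491028 grasp world [473.2171 183.2861 136.9825] stand [-67.1532   0.0165  92.7627] turn [-0.0409  0.3799  0.1282] Fstand [-9.696  -0.0982 10.8315]
```

>>> {"fn": "move_arm", "kwargs": {"deltas": [[[0,0,0,0,0,0,-1],[0,0,0,0,0,0,-1],[0,0,0,0,0,0,-1],[0,0,0,0,0,0,-1],[0,0,0,0,0,0,-1]]]}}

```text
t: 17.82
ee_pos: [0.4968, 0.222, 0.2928]
ee_rot: [0.865, 0.485, -0.114, 0.064]
contact_force: [0.1, -0.4, -1.1]
width: 0.967
```

```bash
python3 - <<'E'
from h import *
where()
E
```

```text
t 17.8167 w 0.9674046717118102 grasp world [474.7347 185.9073 134.3363] stand [-63.5437   0.094   90.9904] turn [-0.0096 -0.0455  0.0481] Fstand [-0.0228 -0.3005 -1.1513]
```

>>> {"fn": "move_arm", "kwargs": {"deltas": [[[0,0,0,0,0,-0.015,-1],[0,0,0,0,0,-0.03,-1],[0,0,0,0,0,-0.04,-1],[0,0,0,0,0,-0.04,-1],[0,0,0,0,0,0,-1],[0,0.0873,0,0,0,0,-1],[0,0.0873,0,0,0,0,-1],[0,0.0873,0,0,0,0,-1],[0,0,0.1143,0,0,0,-1],[0,0,0.1143,0,0,0,-1],[0,0,0.1143,0,0,0,-1],[0,0,0.1143,0,0,0,-1],[0,0,0.1143,0,0,0,-1],[0,0,0.1143,0,0,0,-1],[0,0,0.1143,0,0,0,-1],[0,0,0.1143,0,0,0,-1],[0,0,0.1143,0,0,0,-1],[0,0,0.1143,0,0,0,-1],[0,0,0,0,0,0,-1]]]}}

```text
t: 19.4
ee_pos: [0.5135, 0.2494, 0.4133]
ee_rot: [0.998, -0.062, -0.0, -0.0]
contact_force: [-0.2, 0.0, 0.4]
width: 1.001
```

```bash
python3 - <<'E'
from h import *
todo(bench_goal(507,-84.9,120,-7))
E
```

```text
t 19.4 w 1.0013386968788736 F [-0.2454  0.0479  0.3626] q [0.2564 0.4445 1.5613 0.0006 1.1358 1.9505]
rotvec [-0.0005  0.0002 -0.0014] zyz/zyx [-0.0014  0.0002 -0.0005]
shift after turn (mm) [ 34.2628 332.6274 129.2585] ; world d [  -6.5297 -334.3237 -129.2585]
```

>>> {"fn": "move_arm", "kwargs": {"deltas": [[[0,0,0,0.0034,0.033,0,-1],[0,0,0,0.0034,0.0333,0,-1],[0,0,0,0.0034,0.0333,0,-1],[0,0,0,0.0034,0.0333,0,-1],[0,0,0,0.0034,0.0333,0,-1],[0,0,0,0.0034,0.0333,0,-1],[0,0,0,0.0034,0.0333,0,-1],[0,0,0,0.0034,0.0333,0,-1],[0,0,0,0.0034,0.0333,0,-1],[0,0,0,0.0034,0.0333,0,-1],[0,0,0,0,0,0.032,-1],[0,0,0,0,0,0.032,-1],[0,0,0,0,0,0.032,-1],[0,0,0,0,0,0.032,-1],[0,0,0,0,0,0,-1],[0,0,0,0,0,0,-1]]]}}

```text
t: 20.73
ee_pos: [0.5066, -0.0848, 0.2842]
ee_rot: [0.998, -0.06, -0.002, -0.001]
contact_force: [-0.3, 0.2, 0.8]
width: 1.003
```

```bash
python3 - <<'E'
from h import *
s=read_camera("side");t=read_camera("top")
todo(bench_goal(507,-84.9,27,-7))
print(onstand(t,"green",(160,180,240,250),108))
cv2.imwrite("pics/a4.png",np.vstack([np.hstack([cv2.resize(t[170:250,145:235],None,fx=4,fy=4,interpolation=2),cv2.resize(s[140:220,180:240],None,fx=4,fy=4,interpolation=2)]),np.hstack([cv2.resize(t[170:250,240:320],None,fx=4,fy=4,interpolation=2),cv2.resize(s[190:270,215:285],None,fx=4,fy=4,interpolation=2)])])[:,:,::-1])
E
```

```text
t 20.8333 w 1.00098435348217 F [ 0.5689 -0.4597 -0.4873] q [-0.3835  0.5622  1.8145  0.0011  0.762   1.3069]
rotvec [-0.     -0.0029  0.0018] zyz/zyx [ 0.0018 -0.0029 -0.    ]
shift after turn (mm) [-0.7598 -0.0601 95.8017] ; world d [ -0.7468   0.1522 -95.8017]
((-71.10919952392578, 0.4746818542480469), (137.8442840576172, 61.64211654663086), 0.36230871081352234)
```

View pics/a4.png

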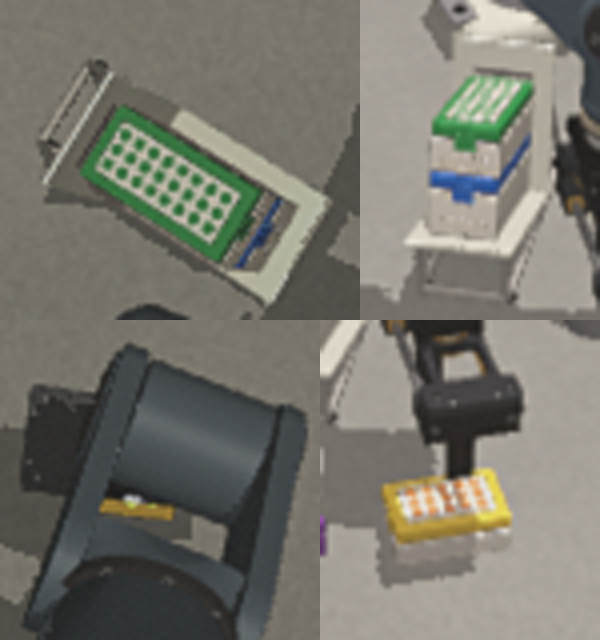

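Green sits square on deep, both lids aligned (y +0.5 mm, yaw 0.4°). The near finger stands above the middle of the yellow lid at (460,480). Next I grasp yellow and lift it.

>>> {"fn": "move_arm", "kwargs": {"deltas": [[[0,0,0,0,0,0.02,-1],[0,0,0,0,0,0.028,-1],[0,0,0,0,0,0.028,-1],[0,0,0,0,0,0.019,-1],[0,0,0,0,0,0,-1],[0,0,0,0,0,0,1],[0,0,0,0,0,0,1],[0,0,0,0,0,0,1],[0,0,0,0,0,0,1],[0,0,0,0,0,0,1],[0,0,0,0,0,0,1]]]}}

```text
t: 21.75
ee_pos: [0.5076, -0.0853, 0.1919]
ee_rot: [0.998, -0.061, 0.002, 0.0]
contact_force: [-0.9, -1.7, 7.4]
width: 0.711
```

```bash
python3 - <<'E'
from h import *
todo(bench_goal(507,-84.9,27,-7))
E
```

```text
t 21.75 w 0.7114347883011133 F [-0.943  -1.6992  7.422 ] q [-0.3838  0.7384  1.8559  0.0007  0.5437  1.3075]
rotvec [ 0.0006 -0.0036  0.001 ] zyz/zyx [ 0.001  -0.0036  0.0006]
shift after turn (mm) [-0.6721 -0.274   0.9246] ; world d [-0.6337  0.3539 -0.9246]
```

>>> {"fn": "move_arm", "kwargs": {"deltas": [[[0,0,0,0,0,-0.015,1],[0,0,0,0,0,-0.03,1],[0,0,0,0,0,-0.04,1],[0,0,0,0,0,-0.04,1],[0,0,0,0,0,-0.04,1],[0,0,0,0,0,-0.04,1],[0,0,0,0,0,-0.03,1],[0,0,0,0,0,-0.015,1],[0,0,0,0,0,0,1],[0,0,0,0,0,0,1]]]}}

```text
t: 22.58
ee_pos: [0.5063, -0.0847, 0.4407]
ee_rot: [0.998, -0.061, 0.001, -0.0]
contact_force: [-0.4, -0.1, -2.4]
width: 0.714
```

```bash
python3 - <<'E'
from h import *
todo(bench_goal(507,-84.9,277,-7))
g,Rg=stand_goal(-75,0.5,165)
p=get_obs()["ee_pos"];t=g-.164*Rg.apply([0,0,1]);print("tcp world delta",t-p,"in current tool",R.from_quat(get_obs()["ee_rot"]).inv().apply(t-p)*1000)
E
```

```text
t 22.5833 w 0.7139000484168605 F [-0.4183 -0.1297 -2.4484] q [-0.3839  0.3323  1.6654  0.001   1.143   1.3082]
rotvec [-0.0006 -0.0011  0.0004] zyz/zyx [ 0.0004 -0.0011 -0.0006]
shift after turn (mm) [ 0.6744  0.0927 -0.2576] ; world d [ 0.6581 -0.1742  0.2576]
tcp world delta [-0.0055  0.3139 -0.0735] in current tool [ -43.6941 -310.8756   73.6911]
```

>>> {"fn": "move_arm", "kwargs": {"deltas": [[[0,0,0,-0.002,-0.015,0,1],[0,0,0,-0.005,-0.0345,0,1],[0,0,0,-0.005,-0.0345,0,1],[0,0,0,-0.005,-0.0345,0,1],[0,0,0,-0.005,-0.0345,0,1],[0,0,0,-0.005,-0.0345,0,1],[0,0,0,-0.005,-0.0345,0,1],[0,0,0,-0.005,-0.0345,0,1],[0,0,0,-0.005,-0.0345,0,1],[0,0,0,-0.002,-0.02,0,1]]]}}

```text
t: 23.42
ee_pos: [0.4996, 0.232, 0.4376]
ee_rot: [0.998, -0.06, -0.003, -0.0]
contact_force: [0.6, 1.0, -3.0]
width: 0.714
```

>>> {"fn": "move_arm", "kwargs": {"deltas": [[[0,0,-0.053,0,0,0,1],[0,0,-0.109,0,0,0,1],[0,0,-0.109,0,0,0,1],[0,0,-0.109,0,0,0,1],[0,0,-0.109,0,0,0,1],[0,0,-0.109,0,0,0,1],[0,0,-0.109,0,0,0,1],[0,0,-0.109,0,0,0,1],[0,0,-0.109,0,0,0,1],[0,0,-0.109,0,0,0,1],[0,0,-0.109,0,0,0,1],[0,-0.0655,0,0,0,0,1],[0,-0.0655,0,0,0,0,1],[0,-0.0655,0,0,0,0,1],[0,-0.0655,0,0,0,0,1],[0,0,0,0,0,0,1],[0,0,0,0,0,0,1]]]}}

```text
t: 24.83
ee_pos: [0.5007, 0.2292, 0.4381]
ee_rot: [0.865, 0.485, -0.115, 0.062]
contact_force: [-0.1, -0.4, -2.6]
width: 0.708
```

```bash
python3 - <<'E'
from h import *
where();todo(stand_goal(-60,0.5,145))
E
```

```text
t 24.8333 w 0.7082082263655018 grasp world [477.999  193.1992 279.7542] stand [-93.5282   1.1256 233.5037] turn [0.1849 0.0526 0.1214] Fstand [ 0.3063 -0.1009 -2.6274]
t 24.8333 w 0.7082082263655018 F [-0.1149 -0.3802 -2.6171] q [ 0.2663  0.4309  1.52   -0.1793  1.3893  0.8651]
rotvec [-0.0032  0.0009  0.0021] zyz/zyx [ 0.0021  0.0009 -0.0032]
shift after turn (mm) [33.377   0.0964 88.5028] ; world d [  4.9638   7.9047 -94.1257]
```

>>> {"fn": "move_arm", "kwargs": {"deltas": [[[0,0,0,0.005,0.001,0.01,1],[0,0,0,0.005,0,0.015,1],[0,0,0,0.005,0,0.015,1],[0,0,0,0.005,0,0.015,1],[0,0,0,0.005,0,0.015,1],[0,0,0,0.005,0,0.01,1],[0,0,0,0.003,0,0.006,1],[0,0,0,0,0,0,1],[0,0,0,0,0,0,1],[0,0,0,0,0,0,1]]]}}

```text
t: 25.67
ee_pos: [0.5072, 0.2368, 0.3497]
ee_rot: [0.865, 0.485, -0.113, 0.064]
contact_force: [0.7, -0.6, -2.4]
width: 0.709
```

```bash
python3 - <<'E'
from h import *
where()
E
```

```text
t 25.6667 w 0.7088786408928748 grasp world [485.3527 200.7972 191.2195] stand [-60.6435  -1.1682 150.6573] turn [-0.0686 -0.1001  0.0285] Fstand [ 0.4449 -0.8817 -2.3817]
```

>>> {"fn": "move_arm", "kwargs": {"deltas": [[[0,0,0,0,0,0.003,1],[0,0,0,0,0,0.003,1],[0,0,0,0.002,0,0.002,1],[0,0,0,0,0,0,1],[0,0,0,0,0,0,1]]]}}

```text
t: 26.08
ee_pos: [0.5068, 0.2367, 0.3408]
ee_rot: [0.865, 0.485, -0.114, 0.064]
contact_force: [0.4, 0.6, -2.3]
width: 0.706
```

```bash
python3 - <<'E'
from h import *
where()
E
```

```text
t 26.0833 w 0.7059931712767 grasp world [484.7202 200.5644 182.345 ] stand [-58.8577  -0.7508 141.9483] turn [-0.0098 -0.0325  0.0478] Fstand [ 1.257  -0.0469 -2.0497]
```

>>> {"fn": "move_arm", "kwargs": {"deltas": [[[0,0,0,0.001,0,0.002,1],[0,0,0,0.002,0,0.002,1],[0,0,0,0.002,0,0.001,1],[0,0,0,0.001,0,0,1],[0,0,0,0,0,0,1],[0,0,0,0,0,0,1]]]}}

```text
t: 26.58
ee_pos: [0.5093, 0.2406, 0.3344]
ee_rot: [0.865, 0.485, -0.114, 0.064]
contact_force: [-0.0, 0.2, -2.2]
width: 0.709
```

```bash
python3 - <<'E'
from h import *
where()
E
```

```text
t 26.5833 w 0.7092122366854307 grasp world [487.1451 204.469  175.9534] stand [-52.7638  -0.7754 136.964 ] turn [-0.0128 -0.0293  0.0534] Fstand [ 0.7451  0.1617 -2.0365]
```

>>> {"fn": "move_arm", "kwargs": {"deltas": [[[0,0,0,0.002,0,0.001,1],[0,0,0,0.002,0,0,1],[0,0,0,0,0,0,1],[0,0,0,0,0,0,1]]]}}

```text
t: 26.92
ee_pos: [0.511, 0.2435, 0.3324]
ee_rot: [0.865, 0.485, -0.114, 0.064]
contact_force: [-0.2, -0.4, -2.1]
width: 0.712
```

```bash
python3 - <<'E'
from h import *
where()
E
```

```text
t 26.9167 w 0.7121757286763041 grasp world [488.8608 207.3729 173.9427] stand [-48.9859  -0.7189 135.8947] turn [-0.006  -0.0055  0.0551] Fstand [ 0.118  -0.0317 -2.115 ]
```

>>> {"fn": "move_arm", "kwargs": {"deltas": [[[0,0,0,0.002,0,0.001,1],[0,0,0,0.002,0,0,1],[0,0,0,0,0,0,1],[0,0,0,0,0,0,1]]]}}

```text
t: 27.25
ee_pos: [0.5118, 0.2448, 0.3315]
ee_rot: [0.864, 0.485, -0.118, 0.066]
contact_force: [-5.3, -7.8, 8.0]
width: 0.707
```

```bash
python3 - <<'E'
from h import *
where()
E
```

```text
t 27.25 w 0.7070245662695599 grasp world [488.9559 207.5387 173.4611] stand [-48.6768  -0.7133 135.479 ] turn [0.0035 0.4736 0.093 ] Fstand [-11.1346   0.4396   5.2586]
```

>>> {"fn": "move_arm", "kwargs": {"deltas": [[[0,0,0,0.001,0,0.001,1],[0,0,0,0.001,0,0,1],[0,0,0,0,0,0,1],[0,0,0,0,0,0,1]]]}}

```text
t: 27.58
ee_pos: [0.5122, 0.2454, 0.3312]
ee_rot: [0.864, 0.485, -0.119, 0.067]
contact_force: [-6.6, -10.8, 15.4]
width: 0.716
```

```bash
python3 - <<'E'
from h import *
where()
E
```

```text
t 27.5833 w 0.7162683382574495 grasp world [488.9996 207.6137 173.3608] stand [-48.5669  -0.7113 135.4046] turn [-0.002   0.6961  0.1075] Fstand [-16.2104  -0.0691  11.6421]
```

Against the panel and down on green. I ease off, release, then rise clear.

>>> {"fn": "move_arm", "kwargs": {"deltas": [[[0,0,0,-0.002,0,0,1],[0,0,0,-0.001,0,0,1],[0,0,0,0,0,0,1],[0,0,0,0,0,0,1],[0,0,0,0,0,0,-1],[0,0,0,0,0,0,-1],[0,0,0,0,0,0,-1],[0,0,0,0,0,0,-1],[0,0,0,0,0,0,-1],[0,0,0,0,0,0,-1]]]}}

```text
t: 28.42
ee_pos: [0.5124, 0.2457, 0.3296]
ee_rot: [0.865, 0.485, -0.114, 0.064]
contact_force: [0.8, -0.4, 0.2]
width: 0.983
```

>>> {"fn": "move_arm", "kwargs": {"deltas": [[[0,0,0,0,0,-0.01,-1],[0,0,0,0,0,-0.02,-1],[0,0,0,0,0,-0.03,-1],[0,0,0,0,0,-0.03,-1],[0,0,0,0,0.02,-0.01,-1],[0,0,0,0,0.04,0,-1],[0,0,0,0,0.04,0,-1],[0,0,0,0,0.04,0,-1],[0,0,0,0,0.04,0,-1],[0,0,0,0,0.04,0,-1],[0,0,0,0,0.04,0,-1],[0,0,0,0,0.02,0,-1],[0,0,0,0,0,0,-1],[0,0,0,0,0,0,-1]]]}}

```text
t: 29.58
ee_pos: [0.7652, 0.1204, 0.4258]
ee_rot: [0.865, 0.484, -0.114, 0.063]
contact_force: [-0.1, -0.4, 0.1]
width: 0.995
```

```bash
python3 - <<'E'
from h import *
where()
s=read_camera("side");t=read_camera("top")
print(onstand(t,"yellow",(155,170,240,250),148))
cv2.imwrite("pics/a5.png",np.hstack([cv2.resize(t[160:260,140:240],None,fx=4,fy=4,interpolation=2),cv2.resize(s[125:225,170:250],None,fx=4,fy=4,interpolation=2)])[:,:,::-1])
E
```

```text
t 29.5833 w 0.9948097252462097 grasp world [742.8068  84.3687 267.3799] stand [ -46.1412 -281.4958  233.3903] turn [ 0.0802 -0.0293 -0.0463] Fstand [-0.3826 -0.0992 -0.026 ]Traceback (most recent call last):
  File "<stdin>", line 4, in <module>
  File "h.py", line 45, in onstand
    m=mask(img,col,win);c=max(cv2.findContours(m,0,2)[0],key=cv2.contourArea)[:,0,:]
                          ~~~^^^^^^^^^^^^^^^^^^^^^^^^^^^^^^^^^^^^^^^^^^^^^^^^
ValueError: max() iterable argument is empty
```

The arm hides the top view. I move it further off to the right.

>>> {"fn": "move_arm", "kwargs": {"deltas": [[[0,0,0,-0.02,0.01,0,-1],[0,0,0,-0.035,0.01,0,-1],[0,0,0,-0.035,0.01,0,-1],[0,0,0,-0.035,0.01,0,-1],[0,0,0,-0.035,0.01,0,-1],[0,0,0,-0.035,0.01,0,-1],[0,0,0,-0.035,0.01,0,-1],[0,0,0,-0.035,0.01,0,-1],[0,0,0,-0.035,0,0,-1],[0,0,0,0,0,0,-1]]]}}

```text
t: 30.52
ee_pos: [0.6785, -0.1715, 0.5073]
ee_rot: [0.866, 0.482, -0.114, 0.066]
contact_force: [0.0, 0.2, 0.5]
width: 1.008
```

```bash
python3 - <<'E'
from h import *
where()
s=read_camera("side");t=read_camera("top")
cv2.imwrite("pics/a5.png",np.hstack([cv2.resize(t[160:260,140:240],None,fx=4,fy=4,interpolation=2),cv2.resize(s[125:225,170:250],None,fx=4,fy=4,interpolation=2)])[:,:,::-1])
print(onstand(t,"yellow",(155,170,240,250),148))
E
```

```text
t 30.5167 w 1.0083156892154965 grasp world [ 656.4418 -208.2081  349.0452] stand [-351.7809 -360.9104  236.0405] turn [-0.1484  0.1513 -0.2751] Fstand [0.0491 0.0939 0.4964]
((-52.36249923706055, 0.290191650390625), (63.008277893066406, 100.19392395019531), 89.45292663574219)
```

View pics/a5.png

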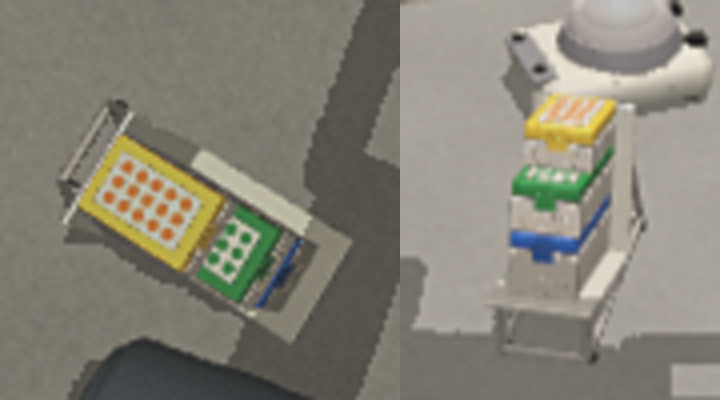

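All three boxes are stacked square. In the left crop yellow is at (150,203) against the panel edge, green at (235,255) and blue at (285,275). The side view shows three aligned lids at (570,120), (560,180) and (555,240). Yellow measures y +0.3 mm and yaw −0.5°, and the arm is clear. Handing in.

```bash
python3 -c "
from plant import *
print(close_job())"
```

```text
the job is handed in; nothing more can be done
None
```

The job is handed in at about 31 s of the 72 s allowed; `close_job()` gives no verdict. I straightened the deep box and pushed it back until it met the panel. Green went on it, then yellow on top. Each was set down touching, eased off and released.

**Last camera checks**, in the stand's axes (deep was last measured before green went on, green before yellow):

| Box | Off centre line | Twist | Back end |
|---|---|---|---|
| Deep | +1.3 mm | 0.4° | 2 mm short |
| Green | +0.5 mm | 0.4° | 2 mm short |
| Yellow | +0.3 mm | −0.5° | 2 mm short |

- **Back ends:** the 2 mm shortfall is the same for all three boxes, so it is probably error in my stand estimate. All three met the panel with 15–16 N of contact force, and the limit is 6 mm.
- **Flatness:** each box was lowered until it touched the one below. The final side view shows the lids up and lined up.
- **Bystanders:** I did not measure the centrifuge, tube rack or pen cup afterwards. No unexpected forces showed up in the readings after each move.
- **Problem on the way:** the first try at the final picture failed because the arm blocked the top camera. I moved it clear and repeated the check.

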